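# Fetch the amber bottle from the incubator block for scanning

### The job

Push the steel hold-down bar of the incubator block fully aside, draw the amber bottle with the black cap straight up out of its deep well, and stand it upright on the white reading plate, inside the blue ring. Keep the bottle upright throughout, set it down gently rather than dropping it, let go, and leave the red-capped bottle in its well.

Things in the scene. Friction and masses are not known exactly. Their poses are not given: they have to be found in the camera images.
- incubator: incubator block, fixed: 196 x 150 x 110 mm (x, y, z), white top part, grey skirts, display on its front (-x) face. Origin at the centre of its underside. Two round wells 44 mm wide at x = -33 and +33 mm, y = 0, open at z = 64 mm into finger slots, one per well, 46 mm along x and 124 mm along y, centred on the wells, open to the block's top: fingers fit in beside a bottle only from straight above, closing along y.
- bar (a joint): turn of the flat steel hold-down bar about its upright pivot near the block's back (x = +86 mm). 0 rad: along the block's -x, over both bottles; growing values swing the free end to the block's +y; stop at 1.75. Starts at 0 to 0.15; fully aside is past 1.25 rad. Under 1 N moves the knob; it stays where left. Bar 26 mm wide, 124 to 131 mm above the worktop.
- bar_knob (a point): middle of the upright red knob on the bar's free end, 168 mm from the pivot: 18 mm in diameter, from 137 to 163 mm above the worktop (12 mm neck under it); the point is at 150 mm
- bar_pivot (a point): point on the bar's upright turning axis, at the height of the bar's underside; the pivot's head reaches 135 mm above the worktop
- amber: the bottle to fetch: amber glass, black cap; body 42 mm in diameter up to its shoulder 80 mm above its base, cap 32 mm wide, 99 mm high in all, 0.06 to 0.11 kg, loose. Origin at the centre of its underside, z up its axis. Starts standing on the floor of either well (floor 10 mm above the worktop), cap top 109 mm above the worktop, 1 mm below the block's top
- red: the other bottle, red cap, dark red, 39 mm in diameter, 110 mm high, standing loose in the other well (top 120 mm above the worktop); stays there. Origin at the centre of its underside
- well_front (a point): centre of the floor of the front well (at x = -33 mm of the block), 10 mm above the worktop
- well_back (a point): centre of the floor of the back well (at x = +33 mm of the block), 10 mm above the worktop
- plate: white reading plate of the code scanner, 100 x 100 x 6 mm, fixed flat on the worktop, with a blue ring 72 mm (outer) in diameter painted in its middle. Origin at the centre of its underside
- plate_top (a point): centre of the blue ring on the plate's top face, 6 mm above the worktop; z up
Mind the look-alikes: they are no part of the job. What is shaped like the amber but purple is not meant.

How it is judged:
On the way, in this order (a step that is already met when the one before it is completed fails the run):
1. the hold-down bar is pushed fully aside (past 1.25 rad) (value of joint bar above 1.25 rad and z of amber in the frame of incubator below 0.03 m), for 0.2 s.
2. the amber bottle is drawn up clear of the block, upright, above its well (z of amber in the frame of incubator above 0.112 m and angle between amber's own z axis and vertical below 0.25 rad and horizontal distance between amber and incubator below 0.06 m), for 0.05 s.
At the end, for the whole second after the job is handed in: The amber bottle stands upright (within 0.06 rad) and at rest on the reading plate, its axis within 15 mm of the ring's centre (all of it within or on the blue ring); the red-capped bottle stands on the floor of its own well (within 12 mm) (horizontal distance between amber and plate_top below 0.015 m and z of amber in the frame of plate_top between -0.004 and 0.004 m and angle between amber's own z axis and vertical below 0.06 rad and linear speed of amber below 0.02 m/s and angular speed of amber below 0.2 rad/s and (distance between red and well_front below 0.012 m or distance between red and well_back below 0.012 m) and angle between red's own z axis and vertical below 0.2 rad); the robot touches nothing.
It fails at once if the amber bottle is tipped more than 0.35 rad (angle between amber's own z axis and vertical above 0.35 rad).
It fails at once if the amber bottle is dropped (falling freely, more than 8 mm above the plate) (contact force between amber and the fingers below 0.02 N and z of amber in the frame of plate_top above 0.008 m and horizontal distance between amber and incubator above 0.06 m and linear speed of amber above 0.15 m/s).
It fails at once if the red-capped bottle is lifted or shifted more than 15 mm (distance of red from where it was at the start of the episode above 0.015 m).
It also fails if it takes over 61 s, if anything falls off the work surface, if the arm or the gripper's body presses on something with over 40 N, if the wrist force passes 120 N, or if a joint passes its speed limit or range.

### The arm

A 6-joint arm with a two-finger parallel gripper is mounted at the origin on a cart in front of the work surface, level with it; the furniture and walls round the work are solid. World frame = base frame: x ahead of the robot, y to its left, z up, the work surface at z = 0. Lengths are in m, angles in rad, forces in N, time in s.
With the tool pointing down it reaches from about 0.325 to 0.9 m from the base axis. Payload 6.1 kg.
Tool frame: the origin (TCP) lies midway between the tips of the shut fingers; the grasp point (between the pads) lies 19 mm behind it; x points along the fingers, y is the direction in which the jaws open and shut, and the axes are right-handed (so a half turn about x gives the same grasp; the last joint's range is limited). The gripper opens to 87 mm and grips with 3 to 60 N. Pads are 19 mm wide; open, the fingers measure 117 mm over their backs; the gripper's body (75 mm by 190 mm) begins 51 mm behind the grasp point.
Start: joints at [-1.282, 0.22, 1.526, -0, 1.395, -0.126], TCP at [0.252, -0.572, 0.223] pointing down, gripper open.
Joint ranges: [-2.98, 2.98], [-0.91, 2.08], [0.09, 2.57], [-1.24, 4.39], [0.2, 2.65], [-2.68, 2.68]. Speed limits (rad/s): [2.57, 2.57, 3.01, 3.14, 3.14, 3.14].

### API

Orientations are given as a unit quaternion [x, y, z, w].
In Python, from workcell import ctrl, cams gives the robot as it stands.
- The arm moves only by the tool servo_tool, never from a script. Its argument "motion" is a list that holds one entry, the list of rows, each a list of 7 numbers: the gripper command: -1 is shut, 1 is fully open, values between are in proportion, then the shift along the world's x, y, z in m, then the turn, a rotation vector about the world's x, y, z in rad. A call has 1 to 20 rows; each row shifts and turns the pose as measured when the row begins; what a row does not reach is not made up. A row lasts 1/12 s, in which the tool goes at most 41.7 mm and 7.16 degrees, less where a joint would pass 70% of its speed; a pose out of reach is approached as far as the arm can. A call with a gripper value outside its range is refused whole. The fingers move at their own pace and stop on an object; "squeeze" is the grip in N (left out, the last holds). Time passes only in rows, so rows that do not move let the fingers close. It gives the time, the measured TCP pose, the force and the opening at its end, in the units of the state.
- ctrl.sense(): the state, without advancing time (a new reading comes with each control period).
- cams.grab_frame(name): name is "side" or "top"; returns a dict with "img" (480x640x3 uint8, red, green, blue), "mtx" (3x3 intrinsics, pixels), "cam_to_world" (4x4, takes a point from camera to world coordinates). Camera axes: x right, y down, z forward; pixel columns grow to the right and rows downward; lengths in m; the calibration is good to about 2 mm. A picture is of the moment at which its call begins. There is no depth.
- ctrl.finish_job(): hands the job in, once; it reports no verdict.
The state is a dict: "time_s": time; "joint_pos": joint angles; "qd": joint speeds; "effort": joint torques, N m; "eef_pos": TCP position; "ee_rot": TCP orientation; "wrist_force": force on the tool from outside, world axes, zero at the start; "torque": the same for the moment, N m; "gripper_width": opening from 0.0 (shut) to 1.0 (fully open).
Only numpy, scipy, OpenCV 4.12 (cv2) and the standard library are available. Lean on these libraries where they do the work, as an engineer would, in place of code of your own. Each camera call takes 0.05 s, during which the arm holds its last target.

## Working session

There is one attempt and no reset: what is moved stays moved. The work goes in short steps, Python scripts to look and compute and a tool call to move; the robot and the scene stay as the last step left them, time stands still between calls to the robot, and variables do not carry over. Pictures are saved under pics/ and viewed, and the job is handed in when it is done.

Besides the shell and the picture viewer there is one more tool, called after "Emit:" by a JSON object that holds its "name" and its "arguments". servo_tool: Moves the arm, as the interface text tells. Its arguments: {"type":"object","properties":{"motion":{"type":"array","items":{"type":"array","items":{"type":"array","items":{"type":"number"}}}},"squeeze":{"type":"number"}},"required":["motion"]}

```bash
mkdir -p pics; ls
python3 - <<'E'
from workcell import ctrl,cams
import cv2,numpy as np
s=ctrl.sense();print(s)
for n in("side","top"):
    f=cams.grab_frame(n);cv2.imwrite(f"pics/{n}0.png",f["img"][:,:,::-1]);print(n,f["mtx"].tolist(),np.round(f["cam_to_world"],4).tolist())
E
```

```text
pics
{'time_s': 0.0, 'joint_pos': array([-1.28213114e+00,  2.21235203e-01,  1.52762610e+00, -4.25752279e-05,
        1.39465173e+00, -1.26108929e-01]), 'qd': array([-0.0021004 ,  0.00211524, -0.00020004,  0.00089482, -0.00055084,
       -0.00172634]), 'effort': array([ 1.26128969e-03, -4.94602382e+01, -3.87380040e+01,  6.99545187e-02,
        5.71876438e-02, -1.76626181e-04]), 'eef_pos': array([ 0.25166619, -0.57142003,  0.22142368]), 'ee_rot': array([-0.69188433, -0.14627391,  0.69202411, -0.14492289]), 'wrist_force': array([ 0.11622641, -0.37953724, -0.57149771]), 'torque': array([-0.03297064, -0.02401666, -0.00410889]), 'gripper_width': 0.9969098216110617}
side [[486.48995734525107, 0.0, 314.96960795760594], [0.0, 486.48995734525107, 248.36726954612243], [0.0, 0.0, 1.0]] [[0.6531, 0.6513, -0.3862, 0.8071], [0.7572, -0.563, 0.3311, -0.2808], [-0.0018, -0.5087, -0.8609, 0.8492], [0.0, 0.0, 0.0, 1.0]]
top [[530.6069233010281, 0.0, 322.92832913004], [0.0, 530.6069233010281, 245.44586274352378], [0.0, 0.0, 1.0]] [[0.0124, -0.9979, 0.0638, 0.3995], [-0.9999, -0.0131, -0.0107, -0.0177], [0.0115, -0.0636, -0.9979, 1.3061], [0.0, 0.0, 0.0, 1.0]]
```

View pics/side0.png

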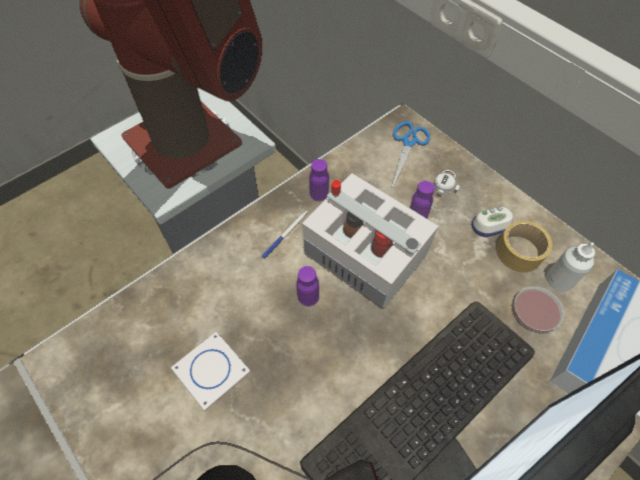

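View pics/top0.png

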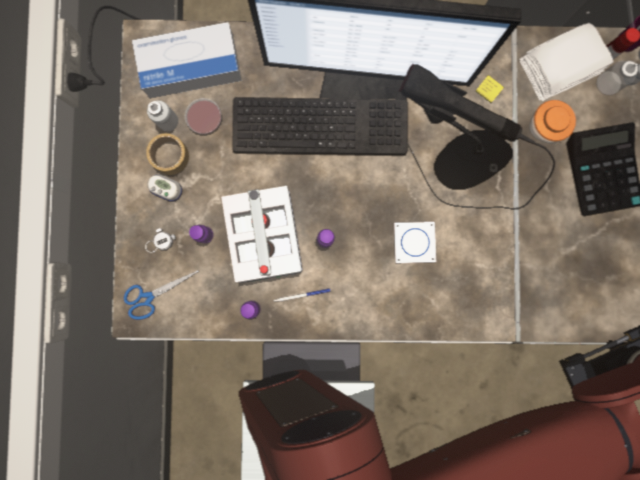

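```bash
cat > h.py <<'E'
from workcell import ctrl,cams
import cv2,numpy as np
def grab(n,save=None):
    f=cams.grab_frame(n)
    if save: cv2.imwrite(f"pics/{save}.png",f["img"][:,:,::-1])
    return f
def ray(f,u,v,z):
    d=f["cam_to_world"][:3,:3]@np.linalg.solve(f["mtx"],[u,v,1.]);o=f["cam_to_world"][:3,3]
    return (o+d*(z-o[2])/d[2])
def proj(f,p):
    M=np.linalg.inv(f["cam_to_world"]);q=f["mtx"]@(M[:3,:3]@np.array(p)+M[:3,3]);return q[:2]/q[2]
def crop(f,x0,y0,x1,y1,k,name):
    cv2.imwrite(f"pics/{name}.png",cv2.resize(f["img"][y0:y1,x0:x1,::-1],None,fx=k,fy=k,interpolation=cv2.INTER_CUBIC))
def comps(f,m,roi,amin=15):
    mm=np.zeros(m.shape,np.uint8);x0,y0,x1,y1=roi;mm[y0:y1,x0:x1]=m[y0:y1,x0:x1]
    n,l,s,c=cv2.connectedComponentsWithStats(mm);return [(s[i,4],c[i]) for i in range(1,n) if s[i,4]>=amin],l
E
python3 - <<'E'
from h import *
for n,roi in(("top",(200,170,460,320)),("side",(150,140,450,420))):
    f=grab(n);hsv=cv2.cvtColor(f["img"],cv2.COLOR_RGB2HSV);h,s,v=cv2.split(hsv)
    red=((h<8)|(h>172))&(s>150)&(v>100)
    blue=(h>100)&(h<125)&(s>100)
    white=(s<40)&(v>170)
    print(n,"red",comps(f,red,roi)[0]);
    for a,c in comps(f,blue,roi)[0]: print(" blue",a,c,ray(f,*c,.006))
    cs,l=comps(f,white,roi,200)
    for a,c in cs: print(" white",a,c)
    if n=="top":
        for a,c in comps(f,red,roi)[0]: print(ray(f,*c,.163),ray(f,*c,.12))
        # block outline
        m=np.zeros(h.shape,np.uint8);m[180:290,215:305]=(white)[180:290,215:305]
        pts=cv2.findNonZero(m);r=cv2.minAreaRect(pts);print(r);
        b=cv2.boxPoints(r);print([ray(f,*p,.11)[:2].round(4) for p in b])
        crop(f,210,170,310,290,6,"topc")
    else: crop(f,290,160,450,310,5,"sidec")
E
```

```text
top red [(np.int32(28), array([263.5       , 269.21428571]))]
 blue 33 [317.51515152 291.90909091] [ 0.36880513 -0.01990428  0.006     ]
 white 5254 [260.83974115 233.81556909]
 white 1593 [414.6873823  241.92655367]
[0.41971741 0.09710387 0.163     ] [0.42047666 0.10142374 0.12      ]
((260.49285888671875, 233.37445068359375), (87.72765350341797, 68.36840057373047), 80.40686798095703)
[array([0.5856, 0.2054]), array([0.6139, 0.0531]), array([0.4179, 0.0169]), array([0.3904, 0.1678])]
side red [(np.int32(96), array([335.58333333, 186.17708333])), (np.int32(68), array([381.        , 237.61764706]))]
 blue 99 [414.21212121 142.1010101 ] [0.36279955 0.40323702 0.006     ]
 blue 83 [272.22891566 246.72289157] [ 0.36949711 -0.01924788  0.006     ]
 blue 16 [197.5 384. ] [ 0.50226797 -0.28814539  0.006     ]
 white 214 [401.30841121 161.91121495]
 white 328 [228.2804878  218.38719512]
 white 2840 [384.76373239 212.31408451]
 white 652 [180.83742331 195.48619632]
 white 2567 [356.86871835 243.36930269]
 white 1970 [209.67918782 370.20558376]
 white 1043 [209.75455417 368.65388303]
```

View pics/topc.png

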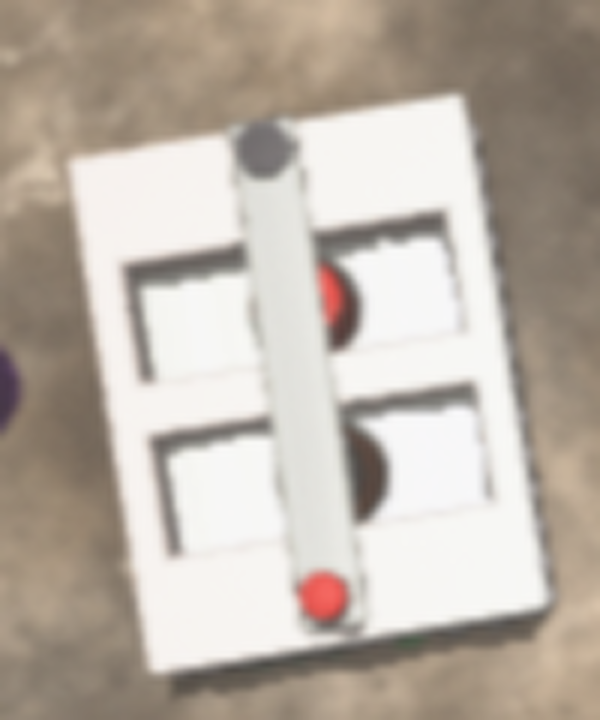

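View pics/sidec.png

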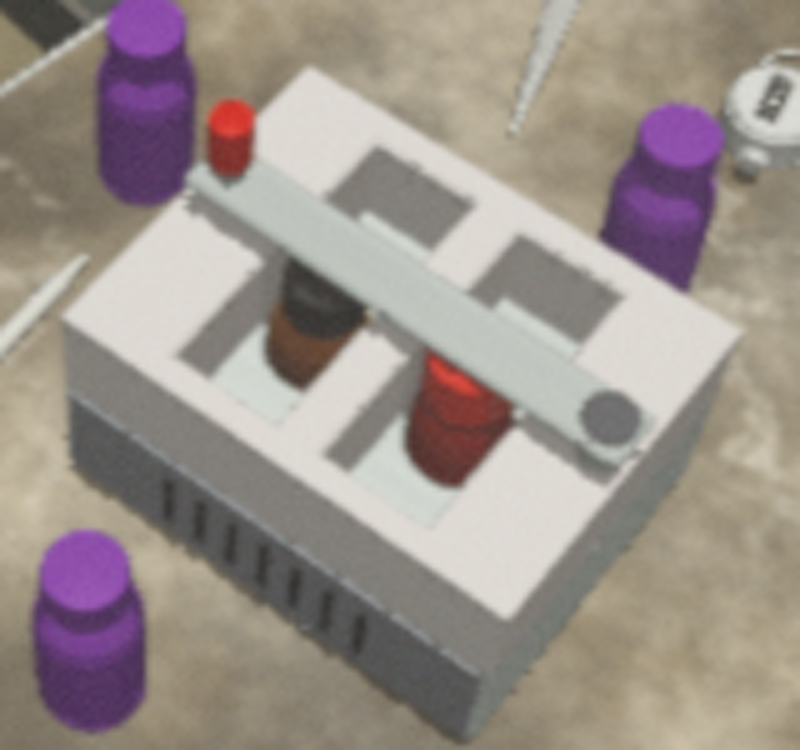

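Run:
```python
from h import *
F={}
for n in("top","side"): F[n]=grab(n)
C={"top":(np.array([[70,160],[462,95],[552,605],[150,670]])/6+[210,170]),"side":np.array([[743,330],[510,618],[63,320],[310,66]])/5+[290,160]}
# order top: TL(+x+y) TR(+x-y) BR(-x-y) BL(-x+y)
for n in C:
    P=np.array([ray(F[n],*p,.11)[:2] for p in C[n]]);c=P.mean(0)
    ax=(P[0]+P[1]-P[2]-P[3])/2;ay=(P[0]+P[3]-P[1]-P[2])/2
    print(n,P.round(4).tolist(),c,np.linalg.norm(ax),np.linalg.norm(ay),np.arctan2(ax[1],ax[0]),np.arctan2(-ay[0],ay[1]))
print("pivot",ray(F["top"],*(np.array([265,149])/6+[210,170]),.135),ray(F["side"],*(np.array([610,417])/5+[290,160]),.135))
print("knob",ray(F["top"],*(np.array([322,596])/6+[210,170]),.163),ray(F["side"],*(np.array([232,115])/5+[290,160]),.163))
for n,roi in(("top",(390,215,440,270)),("side",(165,325,255,410))):
    f=F[n];h,s,v=cv2.split(cv2.cvtColor(f["img"],cv2.COLOR_RGB2HSV))
    m=np.zeros(h.shape,np.uint8);x0,y0,x1,y1=roi;m[y0:y1,x0:x1]=((h>100)&(h<125)&(s>60))[y0:y1,x0:x1]
    cn=cv2.findNonZero(m); e=cv2.fitEllipse(cv2.convexHull(cn));print("ring",n,e,ray(f,*e[0],.006))
    w=np.zeros(h.shape,np.uint8);w[y0:y1,x0:x1]=((s<40)&(v>170)|(m>0))[y0:y1,x0:x1]
    r=cv2.minAreaRect(cv2.findNonZero(w));print(" plate",[ray(f,*p,.006)[:2].round(4).tolist() for p in cv2.boxPoints(r)],ray(f,*r[0],.006))
```

```text
top [[0.5838, 0.2004], [0.6107, 0.0528], [0.4181, 0.0158], [0.3919, 0.1658]] [0.50112287 0.10868041] 0.19551992494028012 0.15112716041222282 0.18402444467176005 0.17665360739104893
side [[0.5864, 0.2039], [0.6131, 0.0569], [0.4218, 0.0201], [0.3941, 0.1686]] [0.50384848 0.11235733] 0.19517846796556582 0.15025362281739327 0.18551447152894068 0.18206792138252229
pivot [0.58504805 0.12385601 0.135     ] [0.5880056  0.12622014 0.135     ]
knob [0.41946627 0.09674104 0.163     ] [0.42186547 0.10020085 0.163     ]Traceback (most recent call last):
  File "<stdin>", line 15, in <module>
cv2.error: OpenCV(4.12.0) /io/opencv/modules/imgproc/src/shapedescr.cpp:361: error: (-201:Incorrect size of input array) There should be at least 5 points to fit the ellipse in function 'fitEllipseNoDirect'
```

Run:
```python
from h import *
from scipy.spatial.transform import Rotation as R
for n,roi in(("top",(390,215,440,270)),("side",(168,328,252,410))):
    f=grab(n);h,s,v=cv2.split(cv2.cvtColor(f["img"],cv2.COLOR_RGB2HSV))
    m=np.zeros(h.shape,np.uint8);x0,y0,x1,y1=roi
    k=max(0,0);m[y0+8:y1-8,x0+8:x1-8]=((h>95)&(h<130)&(s>45))[y0+8:y1-8,x0+8:x1-8]
    cn=cv2.findNonZero(m);print(len(cn)); e=cv2.fitEllipse(cv2.convexHull(cn));print("ring",n,e,ray(f,*e[0],.006))
s=ctrl.sense();r=R.from_quat(s["ee_rot"]);M=r.as_matrix();print(M.round(3))
yw=0.184;ey=np.array([-np.sin(yw),np.cos(yw),0])
for sg in(1,-1):
    y=sg*ey;x=np.array([0,0,-1.]);T=np.c_[x,y,np.cross(x,y)]
    print(sg,(R.from_matrix(T)*r.inv()).as_rotvec())
P=np.array([.587,.1262]);ex=np.array([np.cos(yw),np.sin(yw)])
for a in np.arange(-.3,1.61,.1): print(round(a,2),(P+.168*(-np.cos(a)*ex+np.sin(a)*ey[:2])).round(3))
```

```text
71
ring top ((414.8672790527344, 241.88783264160156), (27.85015296936035, 28.379770278930664), 5.322786331176758) [ 0.49438928 -0.25787799  0.006     ]
214
ring side ((209.74476623535156, 368.7403869628906), (37.62057113647461, 42.39944839477539), 48.20048522949219) [ 0.49393891 -0.25687446  0.006     ]
[[-0.     0.403 -0.915]
 [ 0.    -0.915 -0.403]
 [-1.    -0.    -0.   ]]
1 [ 7.05408642e-05 -5.49423304e-04  2.91078029e+00]
-1 [-3.75831836e-04 -4.82533272e-05 -2.30812314e-01]
-0.3 [0.438 0.048]
-0.2 [0.431 0.063]
-0.1 [0.426 0.079]
0.0 [0.422 0.095]
0.1 [0.42  0.112]
0.2 [0.419 0.129]
0.3 [0.42  0.146]
0.4 [0.423 0.162]
0.5 [0.427 0.178]
0.6 [0.433 0.194]
0.7 [0.441 0.209]
0.8 [0.45  0.223]
0.9 [0.46  0.236]
1.0 [0.472 0.249]
1.1 [0.485 0.259]
1.2 [0.499 0.269]
1.3 [0.513 0.277]
1.4 [0.529 0.284]
1.5 [0.545 0.289]
1.6 [0.561 0.292]
```

Emit:
{"name": "servo_tool", "arguments": {"motion": [[[-1,0.01,0.034,0.002,0,0,0],[-1,0.01,0.034,0.002,0,0,0],[-1,0.01,0.034,0.002,0,0,0],[-1,0.01,0.034,0.002,0,0,-0.02],[-1,0.01,0.034,0,0,0,-0.02],[-1,0.01,0.034,0,0,0,-0.02],[-1,0.01,0.034,0,0,0,-0.02],[-1,0.01,0.034,0,0,0,-0.02],[-1,0.01,0.034,0,0,0,-0.02],[-1,0.01,0.034,0,0,0,-0.02],[-1,0.01,0.034,0,0,0,-0.02],[-1,0.01,0.034,0,0,0,-0.02],[-1,0.01,0.034,0,0,0,-0.02],[-1,0.01,0.034,0,0,0,-0.02],[-1,0.01,0.034,0,0,0,-0.01],[-1,0.01,0.034,0,0,0,0]]], "squeeze": 15}}

```text
time_s: 1.73
eef_pos: [0.411, -0.0095, 0.2306]
ee_rot: [0.708, 0.054, -0.702, 0.058]
wrist_force: [0.7, -0.3, 0.6]
gripper_width: 0.011
```

```bash
cat >> h.py <<'E'
from scipy.spatial.transform import Rotation as R
def res(yw=0.184):
    s=ctrl.sense();r=R.from_quat(s["ee_rot"]);y=-np.array([-np.sin(yw),np.cos(yw),0]);x=np.array([0,0,-1.])
    T=np.c_[x,y,np.cross(x,y)]
    print(s["eef_pos"].round(4),(R.from_matrix(T)*r.inv()).as_rotvec().round(4),s["wrist_force"].round(2),s["gripper_width"],s["joint_pos"].round(2),s["time_s"])
E
python3 -c "
from h import *;res()"
```

```text
[ 0.411  -0.0095  0.2306] [0.0041 0.0079 0.0252] [ 0.65 -0.26  0.55] 0.010568862132363261 [-0.21 -0.33  2.04 -0.    1.43  1.2 ] 1.7333
```

Emit:
{"name": "servo_tool", "arguments": {"motion": [[[-1,0.012,0.03,0,0,0,0],[-1,0.011,0.03,0,0,0,0],[-1,0,0,-0.03,0,0,0],[-1,0,0,-0.03,0,0,0],[-1,0,0,-0.028,0,0,0],[-1,0,0,0,0,0,0]]]}}

```text
time_s: 2.23
eef_pos: [0.4378, 0.0632, 0.1447]
ee_rot: [0.712, 0.059, -0.697, 0.062]
wrist_force: [-0.5, -0.3, -1.5]
gripper_width: 0.007
```

```bash
python3 -c "
from h import *;res();grab('side','s1');grab('top','t1')"
```

```text
[0.4378 0.0632 0.1447] [0.0018 0.0209 0.012 ] [-0.48 -0.34 -1.52] 0.006539454230130834 [-0.03 -0.18  2.08 -0.    1.22  1.36] 2.2333
```

View pics/s1.png

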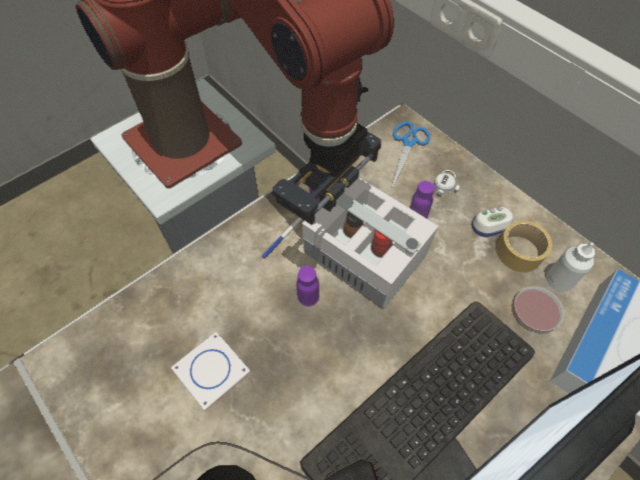

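Emit:
{"name": "servo_tool", "arguments": {"motion": [[[-1,-0.007,0.008,-0.002,0,0.01,0.01],[-1,-0.006,0.013,0,0,0,0],[-1,-0.004,0.015,0,0,0,0],[-1,-0.001,0.016,0,0,0,0],[-1,0.001,0.016,0,0,0,0],[-1,0.003,0.016,0,0,0,0],[-1,0.004,0.015,0,0,0,0]]]}}

```text
time_s: 2.92
eef_pos: [0.4363, 0.1632, 0.1629]
ee_rot: [0.717, 0.06, -0.692, 0.063]
wrist_force: [0.5, -1.0, 0.1]
gripper_width: 0.007
```

```bash
python3 -c "
from h import *;res();grab('side','s2');f=grab('top');crop(f,180,150,320,300,4,'t2')"
```

```text
[0.4363 0.1632 0.1629] [0.002  0.0354 0.0101] [ 0.54 -0.97  0.11] 0.007328902683960588 [ 0.2  -0.14  2.02 -0.01  1.23  1.6 ] 2.9167
```

View pics/s2.png

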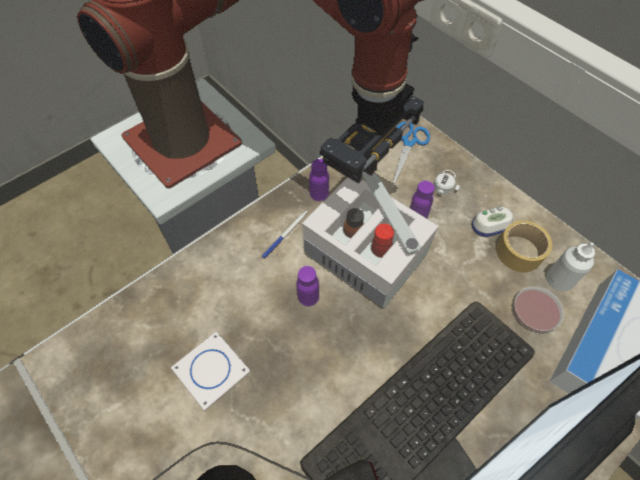

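View pics/t2.png

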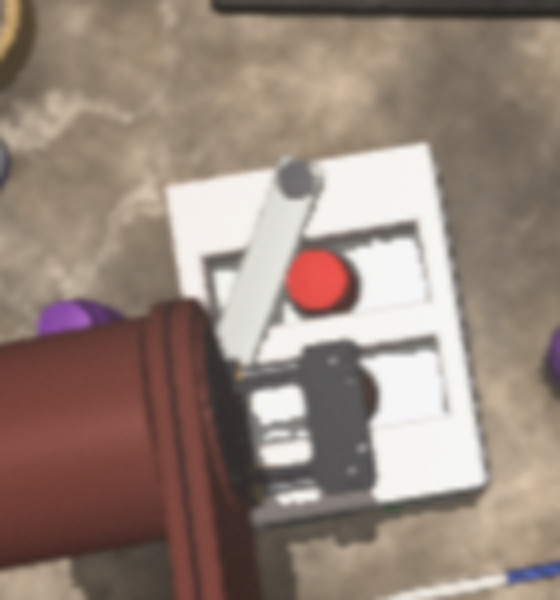

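Emit:
{"name": "servo_tool", "arguments": {"motion": [[[-1,-0.008,-0.012,0,0,0.015,0.005],[-1,-0.004,-0.004,-0.01,0,0.01,0.005],[-1,0,0,-0.01,0,0.01,0],[-1,0,0,0,0,0,0]]]}}

```text
time_s: 3.35
eef_pos: [0.4266, 0.1477, 0.1468]
ee_rot: [0.707, 0.066, -0.701, 0.066]
wrist_force: [-0.9, 0.1, 0.4]
gripper_width: 0.007
```

```bash
python3 -c "
from h import *;res();f=grab('side');crop(f,290,80,450,280,4,'s3')"
```

```text
[0.4266 0.1477 0.1468] [-0.0001  0.0074 -0.0037] [-0.93  0.06  0.37] 0.006770784020164107 [ 0.16 -0.14  2.05 -0.    1.23  1.54] 3.35
```

View pics/s3.png

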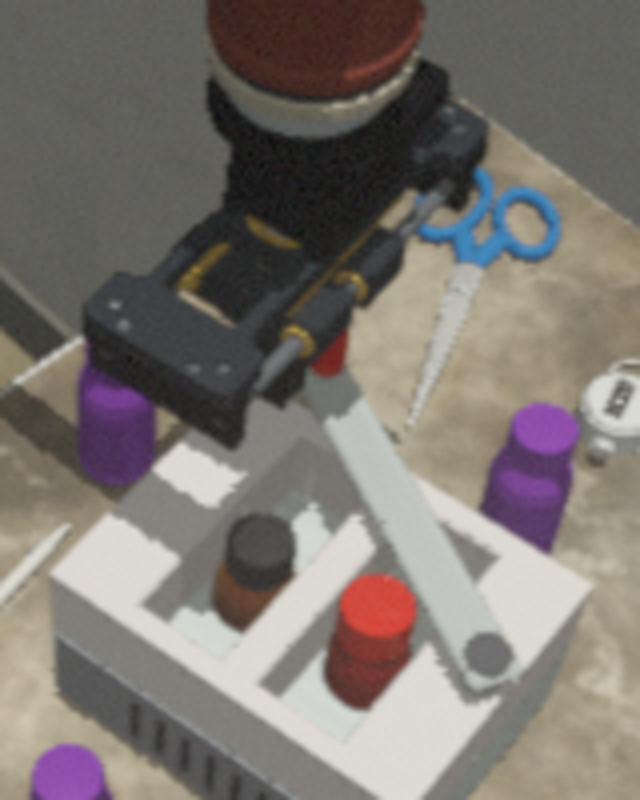

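Emit:
{"name": "servo_tool", "arguments": {"motion": [[[-1,0.0,0.016,-0.003,0,0.004,0],[-1,0.003,0.016,-0.002,0,0.004,0],[-1,0.004,0.015,-0.002,0,0.004,0],[-1,0.006,0.014,-0.002,0,0.004,0]]]}}

```text
time_s: 3.73
eef_pos: [0.4413, 0.2073, 0.1385]
ee_rot: [-0.702, -0.063, 0.707, -0.064]
wrist_force: [0.7, -0.4, 1.2]
gripper_width: 0.003
```

```bash
python3 -c "
from h import *;res()"
```

```text
[0.4413 0.2073 0.1385] [ 0.0019 -0.0063  0.0034] [ 0.72 -0.43  1.15] 0.0025373984340487316 [ 0.28 -0.03  1.96 -0.    1.22  1.67] 3.7333
```

Emit:
{"name": "servo_tool", "arguments": {"motion": [[[-1,0.008,0.013,0.002,0,0,0],[-1,0.009,0.013,0,0,0,0],[-1,0.011,0.012,0,0,0.002,0],[-1,0.012,0.01,-0.001,0,0.002,0]]]}}

```text
time_s: 4.07
eef_pos: [0.4821, 0.2576, 0.1384]
ee_rot: [-0.7, -0.063, 0.709, -0.064]
wrist_force: [-0.6, -0.0, -0.4]
gripper_width: 0.003
```

```bash
python3 -c "
from h import *;res();f=grab('side');crop(f,290,80,490,280,4,'s4')"
```

```text
[0.4821 0.2576 0.1384] [ 0.0033 -0.0127  0.0048] [-0.56 -0.05 -0.38] 0.0033362381617670816 [0.35 0.12 1.8  0.   1.23 1.74] 4.0667
```

View pics/s4.png

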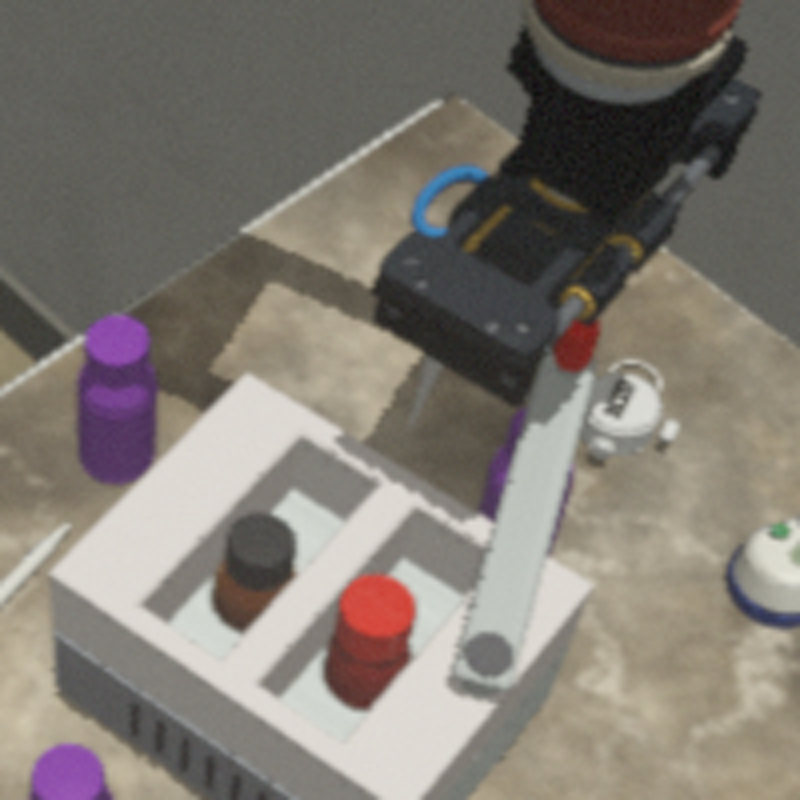

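Emit:
{"name": "servo_tool", "arguments": {"motion": [[[-1,0.01,0.007,0.002,0,-0.005,0],[-1,0.012,0.006,0,0,-0.005,0],[-1,0.011,0.006,0,0,0,0],[-1,0.007,0.003,0,0,0,0],[-1,0,0,0,0,0,0],[-1,0,0,0,0,0,0]]]}}

```text
time_s: 4.62
eef_pos: [0.5245, 0.2807, 0.138]
ee_rot: [-0.702, -0.062, 0.706, -0.064]
wrist_force: [-0.5, -0.2, 0.2]
gripper_width: 0.005
```

```bash
python3 -c "
from h import *;res();f=grab('side');crop(f,290,80,490,280,4,'s5')"
```

```text
[0.5245 0.2807 0.138 ] [ 0.0042 -0.0058  0.0061] [-0.51 -0.19  0.17] 0.004896246864607739 [ 0.36  0.23  1.68 -0.    1.24  1.75] 4.6167
```

View pics/s5.png

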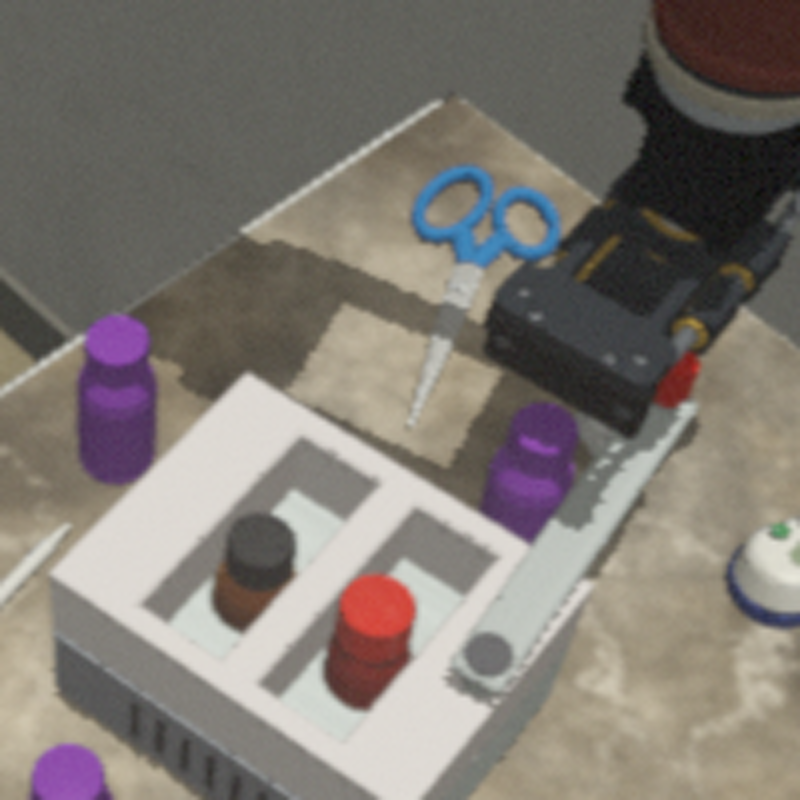

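Emit:
{"name": "servo_tool", "arguments": {"motion": [[[-1,-0.015,-0.004,0.01,0,0,0],[-1,-0.005,0,0.035,0,0,0],[-1,0,0,0.035,0,0,0],[0.45,-0.01,-0.03,0.01,0,0,0],[0.45,-0.01,-0.03,0,0,0,0],[0.45,-0.01,-0.03,0,0,0,0],[0.45,-0.01,-0.03,0,0,0,0],[0.45,0,0,0,0,0,0]]]}}

```text
time_s: 5.33
eef_pos: [0.4552, 0.1502, 0.2295]
ee_rot: [-0.701, -0.062, 0.708, -0.066]
wrist_force: [0.4, -0.1, 0.0]
gripper_width: 0.301
```

Run:
```python
from h import *
res();f=grab('side');crop(f,330,190,410,270,8,'s6');t=grab('top');crop(t,170,150,320,300,4,'t6')
for a in (1.3,1.5,1.7): pass
```

```text
[0.4552 0.1502 0.2295] [ 0.0078 -0.0097  0.0029] [ 0.36 -0.12  0.04] 0.30122899402070025 [ 0.16 -0.13  1.88 -0.01  1.41  1.55] 5.3333
```

View pics/s6.png

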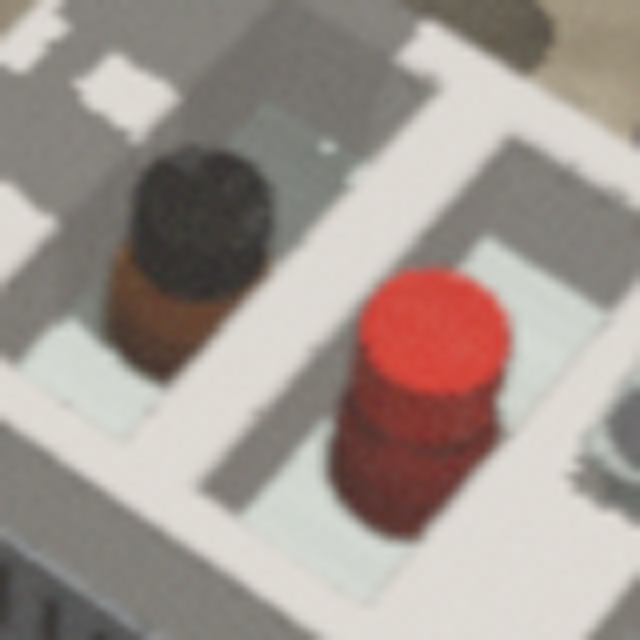

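View pics/t6.png

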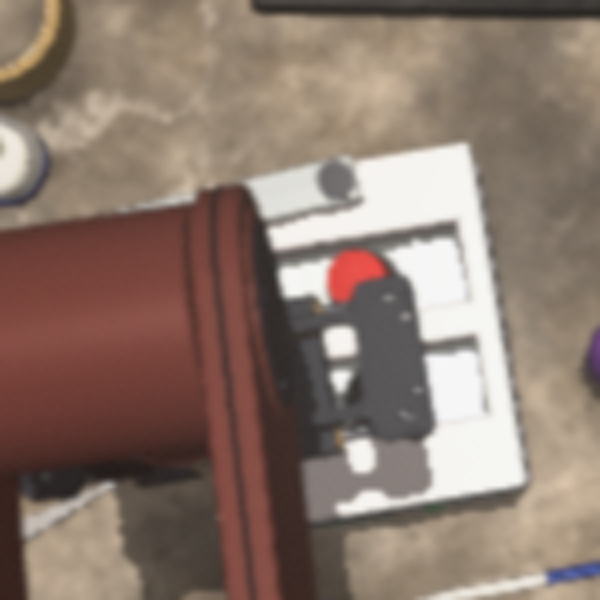

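Run:
```python
from h import *
f=grab('side')
print(ray(f,355.4,215.6,.109), ray(f,330+434/8,190+332/8,.12))
res()
```

```text
[0.47063406 0.10590422 0.109     ] [0.53409634 0.11551411 0.12      ]
[0.4569 0.1539 0.2297] [ 0.005  -0.0085  0.0016] [ 0.21  0.2  -0.16] 0.4307202409399204 [ 0.16 -0.12  1.87 -0.    1.4   1.55] 5.4833
```

Emit:
{"name": "servo_tool", "arguments": {"motion": [[[0.45,0.004,-0.018,0,0,-0.004,0],[0.45,0.004,-0.018,0,0,-0.004,0],[0.45,0.002,-0.006,0,0,0,0],[0.45,0,0,0,0,0,0],[0.45,0,0,0,0,0,0]]]}}

```text
time_s: 5.9
eef_pos: [0.4674, 0.1152, 0.2291]
ee_rot: [-0.704, -0.065, 0.704, -0.067]
wrist_force: [-0.2, 0.7, 0.5]
gripper_width: 0.712
```

Run:
```python
from h import *
res()
```

```text
[0.4674 0.1152 0.2291] [ 0.0023 -0.0011 -0.0029] [-0.17  0.68  0.47] 0.7122232504157828 [ 0.08 -0.13  1.88 -0.    1.4   1.46] 5.9
```

Emit:
{"name": "servo_tool", "arguments": {"motion": [[[0.45,0.003,-0.01,-0.02,0.002,0,-0.003],[0.45,0,0,-0.025,0,0,0],[0.45,0,0,-0.025,0,0,0],[0.45,0,0,-0.015,0,0,0],[0.45,0,0,0,0,0,0],[0.45,0,0,0,0,0,0]]]}}

```text
time_s: 6.4
eef_pos: [0.4712, 0.1114, 0.1423]
ee_rot: [0.704, 0.068, -0.703, 0.066]
wrist_force: [-0.1, 0.9, 0.6]
gripper_width: 0.721
```

Run:
```python
from h import *
res();f=grab('side');crop(f,290,100,490,300,4,'s7')
```

```text
[0.4712 0.1114 0.1423] [-0.0029  0.0011 -0.0046] [-0.06  0.94  0.56] 0.7210816788824532 [ 0.07 -0.05  1.97  0.    1.22  1.45] 6.4
```

View pics/s7.png

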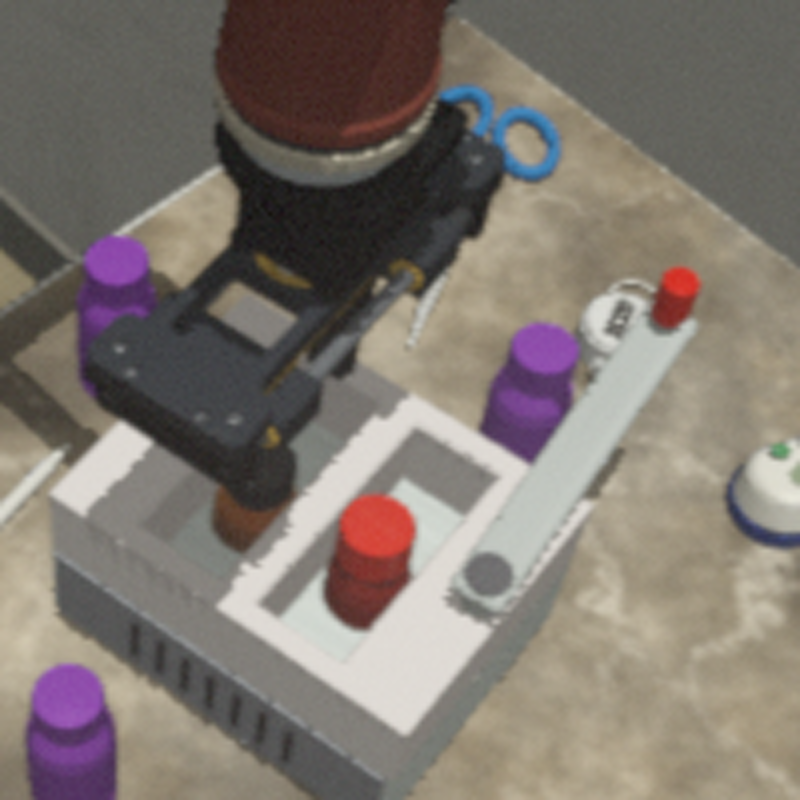

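Emit:
{"name": "servo_tool", "arguments": {"motion": [[[0.45,-0.002,-0.008,0,0.002,0,-0.003],[0.45,0,0,0,0,0,0],[0.45,0,0,0,0,0,0]]]}}

```text
time_s: 6.7
eef_pos: [0.4707, 0.1039, 0.1455]
ee_rot: [0.706, 0.068, -0.702, 0.064]
wrist_force: [-0.7, 0.3, 0.3]
gripper_width: 0.728
```

Run:
```python
from h import *
res();f=grab('side')
k=ray(f,290+680/4,100+280/4,.163)[:2]-[.001,.0015];d=k-[.587,.1262];print(k,np.hypot(*d),np.pi+.184-np.arctan2(d[1],d[0])%(2*np.pi))
```

```text
[0.4707 0.1039 0.1455] [-0.0056  0.0051 -0.0033] [-0.66  0.27  0.26] 0.7279322343968514 [ 0.05 -0.06  1.97  0.01  1.22  1.43] 6.7
[0.54513342 0.28773733] 0.16687456077548532 1.5012003683675221
```

Emit:
{"name": "servo_tool", "arguments": {"motion": [[[0.45,0,0,-0.018,-0.003,0.003,-0.002],[0.45,0,0,-0.018,-0.002,0.002,0],[0.45,0,0,-0.015,0,0,0],[0.45,0,0,-0.01,0,0,0],[0.45,0,0,0,0,0,0]]]}}

```text
time_s: 7.17
eef_pos: [0.4756, 0.1036, 0.0884]
ee_rot: [0.709, 0.065, -0.7, 0.065]
wrist_force: [0.5, -0.2, -0.4]
gripper_width: 0.723
```

Run:
```python
from h import *
res()
```

```text
[0.4756 0.1036 0.0884] [-0.0011  0.0127  0.0005] [ 0.47 -0.19 -0.39] 0.722799208331779 [0.05 0.02 2.01 0.   1.09 1.44] 7.1667
```

Emit:
{"name": "servo_tool", "arguments": {"motion": [[[0.45,-0.006,0.001,-0.008,0,0.012,0],[0.45,0,0,-0.006,0,0,0],[0.45,0,0,0,0,0,0],[0.45,0,0,0,0,0,0]]]}}

```text
time_s: 7.5
eef_pos: [0.4703, 0.1047, 0.0752]
ee_rot: [0.705, 0.065, -0.703, 0.064]
wrist_force: [0.2, 0.2, -0.7]
gripper_width: 0.725
```

Run:
```python
from h import *
res()
```

```text
[0.4703 0.1047 0.0752] [-0.0013  0.0019  0.0009] [ 0.18  0.16 -0.73] 0.7252984011281138 [0.05 0.04 2.02 0.   1.08 1.44] 7.5
```

Emit:
{"name": "servo_tool", "arguments": {"motion": [[[0.45,0,0,-0.006,0,0,0],[0.45,0,0,0,0,0,0],[0.45,0,0,0,0,0,0]]]}}

```text
time_s: 7.75
eef_pos: [0.4714, 0.1048, 0.0698]
ee_rot: [0.706, 0.065, -0.703, 0.064]
wrist_force: [-0.2, 1.0, 0.9]
gripper_width: 0.721
```

Run:
```python
from h import *
res()
```

```text
[0.4714 0.1048 0.0698] [-0.0015  0.0044  0.0008] [-0.24  1.    0.95] 0.7208141318500908 [0.05 0.05 2.02 0.   1.06 1.44] 7.75
```

Emit:
{"name": "servo_tool", "arguments": {"motion": [[[0.2,-0.001,0,-0.001,0,0.004,0],[0.1,0,0,0,0,0,0],[0,0,0,0,0,0,0],[-0.1,0,0,0,0,0,0],[-0.3,0,0,0,0,0,0],[-1,0,0,0,0,0,0],[-1,0,0,0,0,0,0],[-1,0,0,0,0,0,0]]], "squeeze": 15}}

```text
time_s: 8.42
eef_pos: [0.4709, 0.1049, 0.0694]
ee_rot: [0.705, 0.065, -0.704, 0.064]
wrist_force: [-0.7, -0.0, 0.1]
gripper_width: 0.452
```

Run:
```python
from h import *
res()
```

```text
[0.4709 0.1049 0.0694] [-0.0017  0.0011  0.0009] [-0.73 -0.02  0.07] 0.4516964332315727 [0.05 0.05 2.02 0.   1.07 1.44] 8.4167
```

Emit:
{"name": "servo_tool", "arguments": {"motion": [[[-1,0,0,0.008,0,0,0],[-1,0,0,0.01,0,0,0],[-1,0,0,0.01,0,0,0],[-1,0,0,0,0,0,0],[-1,0,0,0,0,0,0]]]}}

```text
time_s: 8.83
eef_pos: [0.4711, 0.1048, 0.1008]
ee_rot: [0.705, 0.065, -0.703, 0.064]
wrist_force: [0.4, 0.6, -1.1]
gripper_width: 0.453
```

Run:
```python
from h import *
res();f=grab('side');crop(f,290,100,490,300,4,'s8')
```

```text
[0.4711 0.1048 0.1008] [-0.0016  0.0021  0.0008] [ 0.38  0.62 -1.05] 0.4533056439283442 [0.05 0.   2.   0.   1.13 1.44] 8.8333
```

View pics/s8.png

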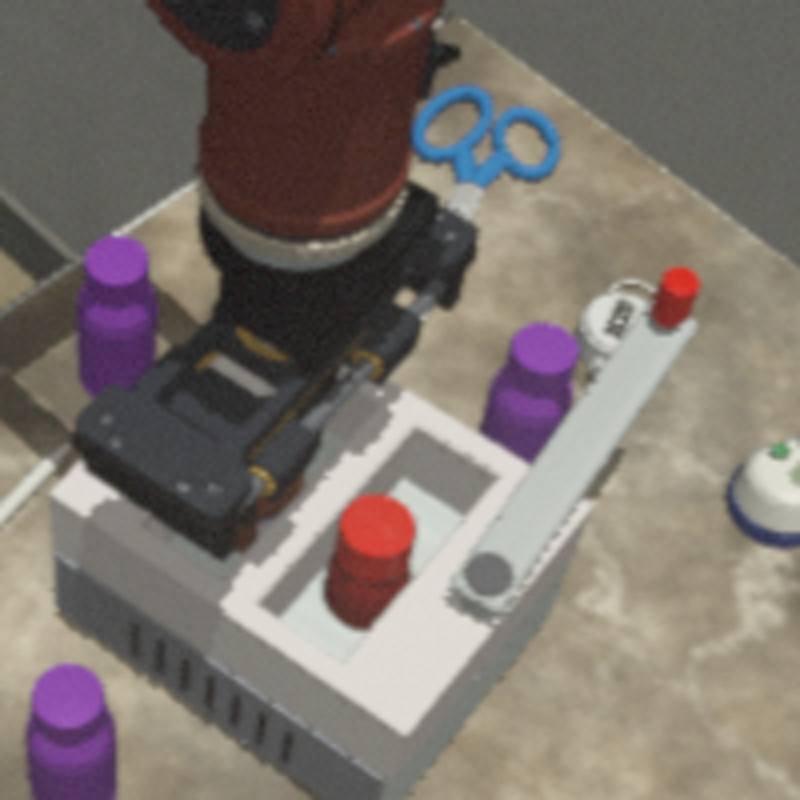

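Emit:
{"name": "servo_tool", "arguments": {"motion": [[[-1,0,0,0.012,0,0,0],[-1,0,0,0.014,0,0,0],[-1,0,0,0.014,0,0,0],[-1,0,0,0.014,0,0,0],[-1,0,0,0.014,0,0,0],[-1,0,0,0.014,0,0,0],[-1,0,0,0.008,0,0,0],[-1,0,0,0,0,0,0],[-1,0,0,0,0,0,0]]]}}

```text
time_s: 9.63
eef_pos: [0.4683, 0.1047, 0.1921]
ee_rot: [-0.703, -0.065, 0.705, -0.064]
wrist_force: [0.3, -0.9, -1.3]
gripper_width: 0.453
```

Run:
```python
from h import *
res();f=grab('side');crop(f,290,100,490,300,4,'s9')
```

```text
[0.4683 0.1047 0.1921] [-0.0014 -0.0027  0.0009] [ 0.25 -0.87 -1.31] 0.45275309748150044 [ 0.05 -0.11  1.93  0.    1.32  1.44] 9.6333
```

View pics/s9.png

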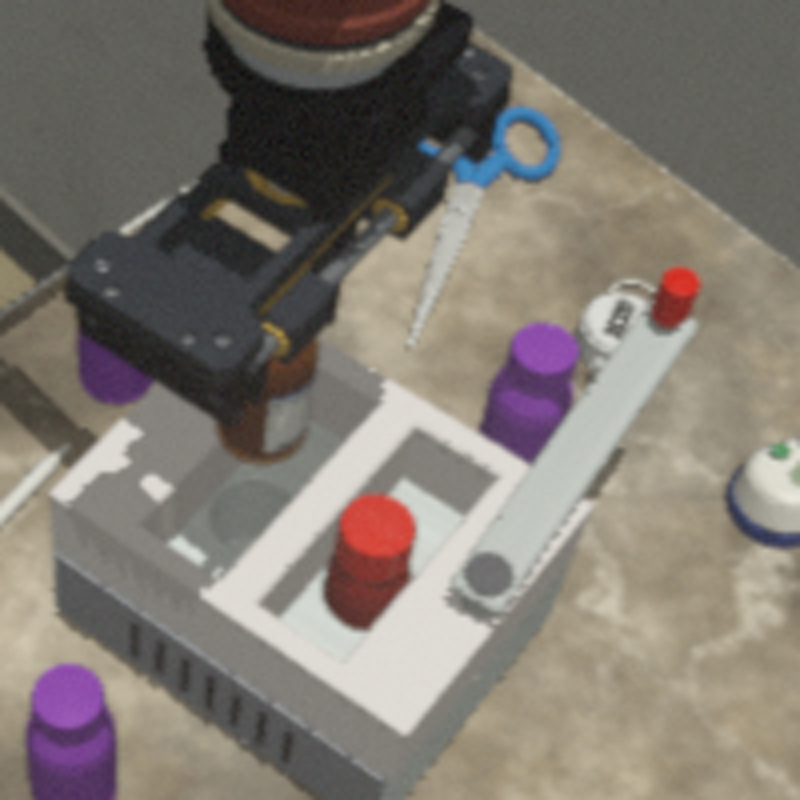

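Emit:
{"name": "servo_tool", "arguments": {"motion": [[[-1,0,0,0.01,0,0,0],[-1,0,0,0.01,0,0.003,0],[-1,0.001,-0.012,0,0,0,0],[-1,0.002,-0.02,0,0,0,0],[-1,0.002,-0.025,0,0,0,0],[-1,0.002,-0.025,0,0,0,0],[-1,0.002,-0.025,0,0,0,0],[-1,0.002,-0.025,0,0,0,0],[-1,0.002,-0.025,0,0,0,0],[-1,0.002,-0.025,0,0,0,0],[-1,0.002,-0.025,0,0,0,0]]]}}

```text
time_s: 10.6
eef_pos: [0.483, -0.1061, 0.2152]
ee_rot: [-0.7, -0.07, 0.708, -0.066]
wrist_force: [1.0, -0.4, -0.3]
gripper_width: 0.451
```

Run:
```python
from h import *
res()
```

```text
[ 0.483  -0.1061  0.2152] [-0.0038 -0.0125 -0.0083] [ 1.02 -0.36 -0.3 ] 0.4509828125260514 [-0.38 -0.08  1.86 -0.    1.38  1.  ] 10.6
```

Emit:
{"name": "servo_tool", "arguments": {"motion": [[[-1,0.002,-0.025,0,0,-0.003,0],[-1,0.002,-0.025,0,0,-0.003,0],[-1,0.002,-0.025,0,0,-0.003,0],[-1,0.002,-0.025,0,0,0,0],[-1,0.002,-0.018,0,0,0,0],[-1,0,-0.012,0,0,0,0],[-1,0,0,0,0,0,0],[-1,0,0,0,0,0,0]]]}}

```text
time_s: 11.27
eef_pos: [0.4921, -0.248, 0.2177]
ee_rot: [-0.702, -0.067, 0.706, -0.064]
wrist_force: [0.3, 0.9, -1.4]
gripper_width: 0.453
```

Run:
```python
from h import *
res()
```

```text
[ 0.4921 -0.248   0.2177] [-0.0041 -0.0052 -0.0021] [ 0.31  0.9  -1.42] 0.45319970298449863 [-0.61  0.05  1.72  0.    1.37  0.77] 11.2667
```

Emit:
{"name": "servo_tool", "arguments": {"motion": [[[-1,0.002,-0.009,-0.01,-0.004,-0.005,0],[-1,0,0,-0.018,0,0,0],[-1,0,0,-0.02,0,0,0],[-1,0,0,-0.02,0,0,0],[-1,0,0,-0.02,0,0,0],[-1,0,0,-0.018,0,0,0],[-1,0,0,-0.01,0,0,0],[-1,0,0,0,0,0,0],[-1,0,0,0,0,0,0]]]}}

```text
time_s: 12.02
eef_pos: [0.4948, -0.2507, 0.0945]
ee_rot: [0.705, 0.069, -0.703, 0.069]
wrist_force: [-0.2, -0.2, -1.1]
gripper_width: 0.452
```

Run:
```python
from h import *
res();f=grab('side');crop(f,130,270,290,430,5,'s10');
```

```text
[ 0.4948 -0.2507  0.0945] [-0.0001  0.0022 -0.0115] [-0.16 -0.17 -1.11] 0.45158499706514194 [-0.61  0.18  1.83  0.    1.13  0.76] 12.0167
```

View pics/s10.png

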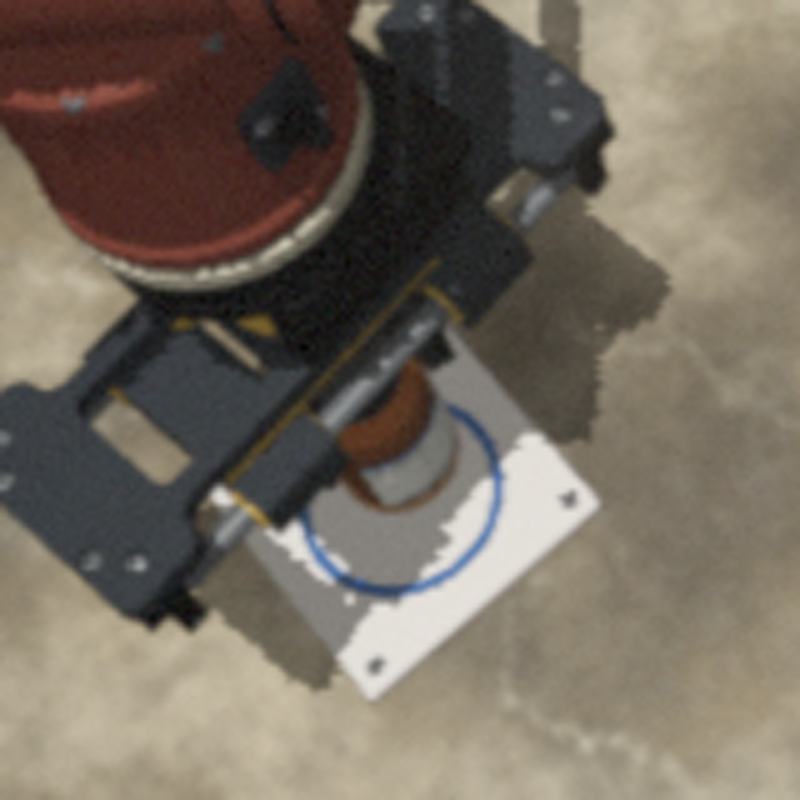

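Emit:
{"name": "servo_tool", "arguments": {"motion": [[[-1,0,-0.007,-0.005,0,0,-0.005],[-1,0,0,-0.006,0,0,0],[-1,0,0,-0.005,0,0,0],[-1,0,0,0,0,0,0],[-1,0,0,0,0,0,0]]]}}

```text
time_s: 12.48
eef_pos: [0.4977, -0.2605, 0.0816]
ee_rot: [0.707, 0.065, -0.701, 0.069]
wrist_force: [-0.5, -0.0, -0.8]
gripper_width: 0.454
```

Run:
```python
from h import *
res();f=grab('side');crop(f,130,270,290,430,5,'s11');
```

```text
[ 0.4977 -0.2605  0.0816] [ 0.0047  0.0088 -0.0063] [-0.54 -0.02 -0.84] 0.4538007882590278 [-0.62  0.21  1.82  0.    1.1   0.76] 12.4833
```

View pics/s11.png

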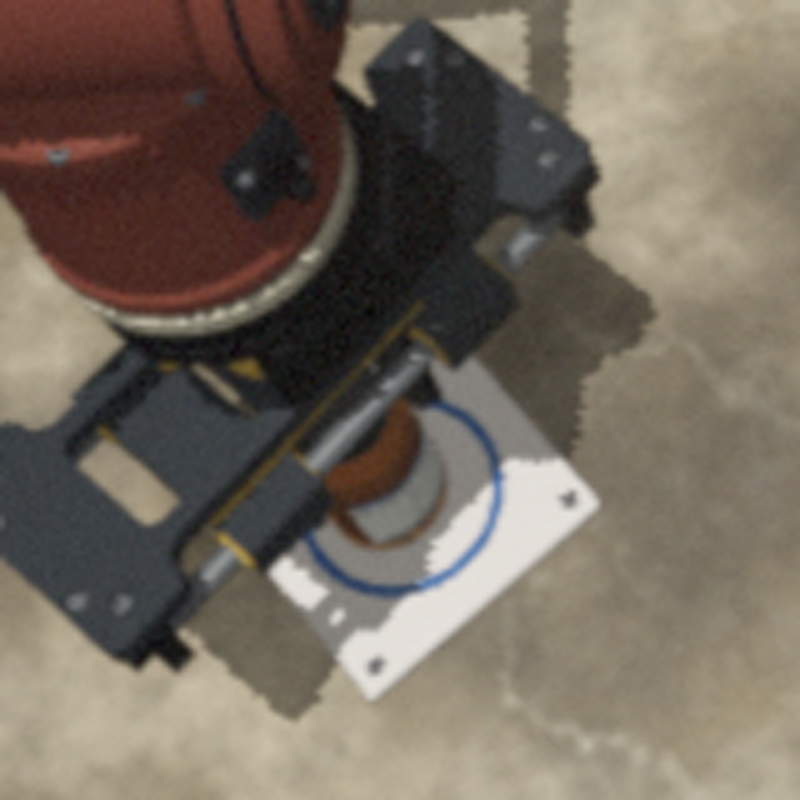

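Emit:
{"name": "servo_tool", "arguments": {"motion": [[[-1,-0.004,0.003,-0.004,0.005,0.009,0],[-1,0,0,-0.003,0,0,0],[-1,0,0,-0.002,0,0,0],[-1,0,0,0,0,0,0],[-1,0,0,0,0,0,0]]]}}

```text
time_s: 12.95
eef_pos: [0.4934, -0.2572, 0.0723]
ee_rot: [-0.704, -0.067, 0.704, -0.067]
wrist_force: [0.3, 0.3, -1.8]
gripper_width: 0.456
```

Run:
```python
from h import *
res()
```

```text
[ 0.4934 -0.2572  0.0723] [-0.0004 -0.0005 -0.0063] [ 0.28  0.34 -1.78] 0.4560816907351397 [-0.62  0.22  1.83  0.    1.09  0.76] 12.95
```

Well aligned; about 7 mm remain. I'll descend in small steps.

Emit:
{"name": "servo_tool", "arguments": {"motion": [[[-1,0,0,-0.002,0,0,0],[-1,0,0,-0.002,0,0,0],[-1,0,0,-0.001,0,0,0],[-1,0,0,0,0,0,0],[-1,0,0,0,0,0,0]]]}}

```text
time_s: 13.37
eef_pos: [0.4935, -0.2572, 0.0668]
ee_rot: [-0.704, -0.067, 0.704, -0.067]
wrist_force: [0.1, 0.2, -1.9]
gripper_width: 0.447
```

Run:
```python
from h import *
res();f=grab('side');crop(f,130,270,290,430,5,'s12');
```

```text
[ 0.4935 -0.2572  0.0668] [-0.0003 -0.0004 -0.0064] [ 0.13  0.25 -1.93] 0.44672079791307456 [-0.62  0.22  1.83  0.    1.08  0.76] 13.3667
```

View pics/s12.png

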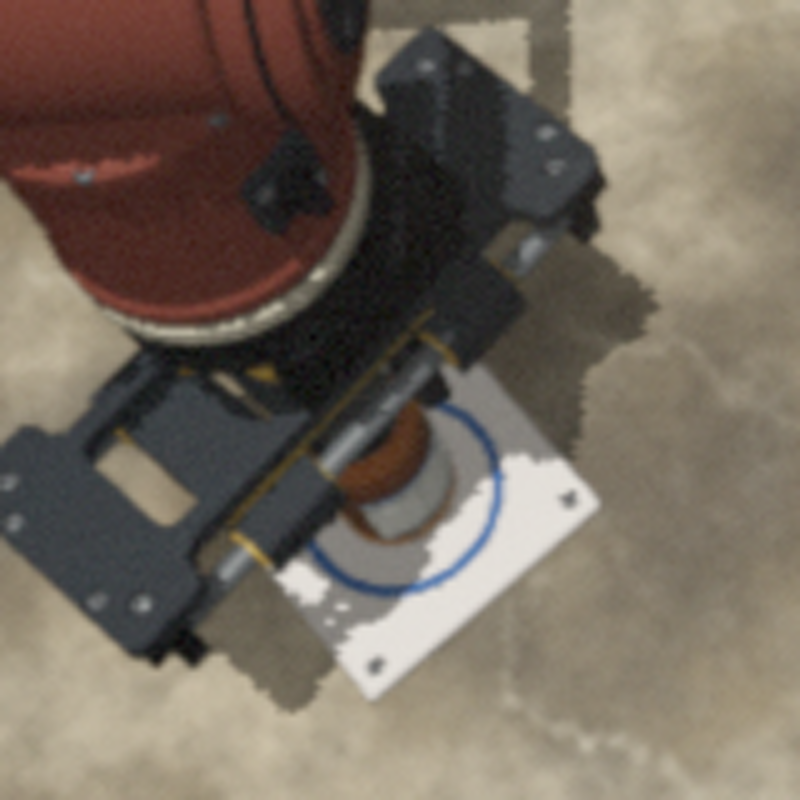

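Emit:
{"name": "servo_tool", "arguments": {"motion": [[[-1,0,0,-0.001,0,0,0],[-1,0,0,-0.001,0,0,0],[-1,0,0,0,0,0,0],[-1,0,0,0,0,0,0]]]}}

```text
time_s: 13.75
eef_pos: [0.4942, -0.2575, 0.0655]
ee_rot: [0.704, 0.067, -0.704, 0.067]
wrist_force: [-0.0, -0.4, -1.7]
gripper_width: 0.454
```

Run:
```python
from h import *
res()
```

```text
[ 0.4942 -0.2575  0.0655] [ 0.0003  0.001  -0.0064] [-0.05 -0.44 -1.72] 0.45402254729380176 [-0.62  0.23  1.83  0.    1.08  0.76] 13.75
```

Emit:
{"name": "servo_tool", "arguments": {"motion": [[[-1,0,0,-0.001,0,0,0],[-1,0,0,0,0,0,0]]]}}

```text
time_s: 13.92
eef_pos: [0.4949, -0.2577, 0.0656]
ee_rot: [0.705, 0.067, -0.703, 0.068]
wrist_force: [-0.4, 0.5, -1.2]
gripper_width: 0.455
```

Emit:
{"name": "servo_tool", "arguments": {"motion": [[[-1,0,0,-0.001,0,0,0],[-1,0,0,0,0,0,0]]]}}

```text
time_s: 14.08
eef_pos: [0.4956, -0.258, 0.0655]
ee_rot: [0.705, 0.067, -0.703, 0.068]
wrist_force: [-0.1, -0.1, -0.6]
gripper_width: 0.452
```

Emit:
{"name": "servo_tool", "arguments": {"motion": [[[-1,-0.001,0.0005,-0.0015,0,0.002,0],[-1,0,0,0,0,0,0]]]}}

```text
time_s: 14.25
eef_pos: [0.4959, -0.2581, 0.0655]
ee_rot: [0.705, 0.066, -0.702, 0.068]
wrist_force: [-0.5, -0.7, -0.6]
gripper_width: 0.453
```

Run:
```python
from h import *
res();f=grab('side');crop(f,130,270,290,430,5,'s13');
```

```text
[ 0.4959 -0.2581  0.0655] [ 0.003   0.0043 -0.0064] [-0.54 -0.73 -0.62] 0.4531387802794253 [-0.62  0.23  1.83  0.    1.08  0.76] 14.25
```

View pics/s13.png

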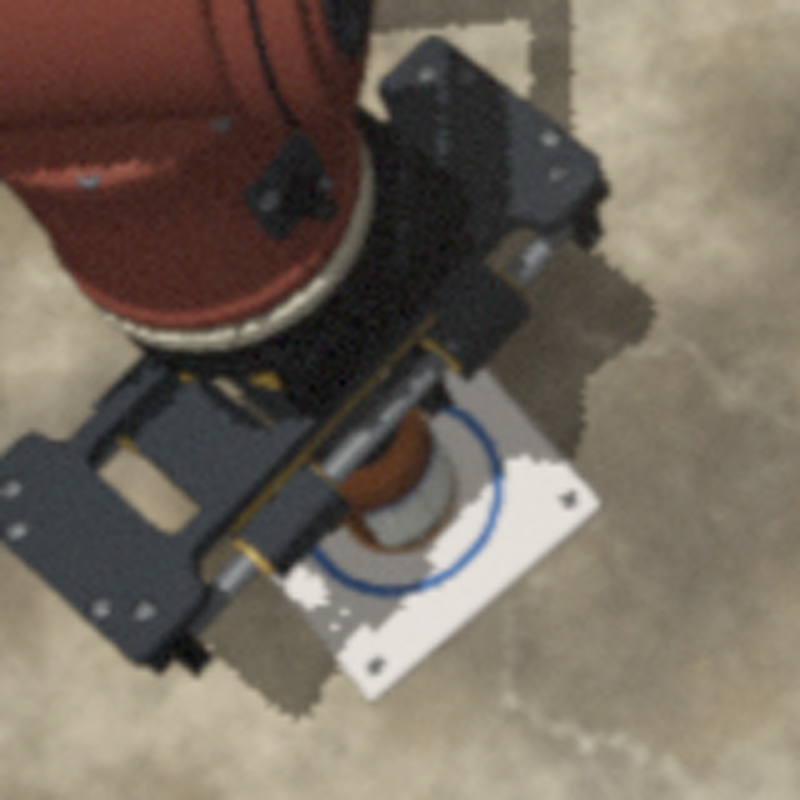

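Run:
```python
from h import *
f=grab('side')
for z in(.006,.009,.012):
    P=np.array([proj(f,[.4959+.021*np.cos(t),-.2581+.021*np.sin(t),z]) for t in np.linspace(0,6.28,200)])
    i=P[:,1].argmax();print(z,P[i],((P[i]-[130,270])*5).round(0), ((P[P[:,0].argmax()]-[130,270])*5).round())
```

```text
0.006 [208.64270916 381.99944103] [393. 560.] [459. 495.]
0.009 [208.31286098 381.52667098] [392. 558.] [458. 492.]
0.012 [207.98097918 381.05098615] [390. 555.] [456. 490.]
```

Emit:
{"name": "servo_tool", "arguments": {"motion": [[[-1,-0.001,0.001,-0.002,0.003,0.004,0],[-1,0,0,-0.002,0,0,0]]]}}

```text
time_s: 14.52
eef_pos: [0.4968, -0.2581, 0.0647]
ee_rot: [0.705, 0.066, -0.703, 0.068]
wrist_force: [-3.1, 4.3, 16.6]
gripper_width: 0.455
```

Run:
```python
from h import *
res()
```

```text
[ 0.4968 -0.2581  0.0647] [ 0.0019  0.004  -0.0064] [-3.09  4.31 16.61] 0.4552787499007127 [-0.62  0.23  1.83  0.    1.08  0.76] 14.5167
```

Emit:
{"name": "servo_tool", "arguments": {"motion": [[[-1,0,0,0,0,0,0],[-1,0,0,0,0,0,0]]]}}

```text
time_s: 14.68
eef_pos: [0.4971, -0.2583, 0.0653]
ee_rot: [0.705, 0.066, -0.702, 0.068]
wrist_force: [0.5, 0.3, -1.2]
gripper_width: 0.454
```

Run:
```python
from h import *
res()
```

```text
[ 0.4971 -0.2583  0.0653] [ 0.0023  0.0044 -0.0065] [ 0.55  0.31 -1.22] 0.45417302345652116 [-0.62  0.23  1.83  0.    1.08  0.76] 14.6833
```

Bottle rests on the plate (0.5 mm at most). Releasing slowly.

Emit:
{"name": "servo_tool", "arguments": {"motion": [[[0.0,0,0,-0.0005,0,0,0],[0.1,0,0,0,0,0,0],[0.3,0,0,0,0,0,0],[0.45,0,0,0,0,0,0],[0.45,0,0,0,0,0,0],[0.45,0,0,0,0,0,0],[0.45,0,0,0,0,0,0]]]}}

```text
time_s: 15.27
eef_pos: [0.4952, -0.2575, 0.0619]
ee_rot: [0.704, 0.067, -0.704, 0.067]
wrist_force: [0.5, 0.4, -0.5]
gripper_width: 0.717
```

Run:
```python
from h import *
res();f=grab('side');crop(f,130,270,290,430,5,'s14');
```

```text
[ 0.4952 -0.2575  0.0619] [ 0.0001  0.0005 -0.0062] [ 0.52  0.36 -0.49] 0.7173045623883624 [-0.62  0.23  1.83  0.    1.07  0.76] 15.2667
```

View pics/s14.png

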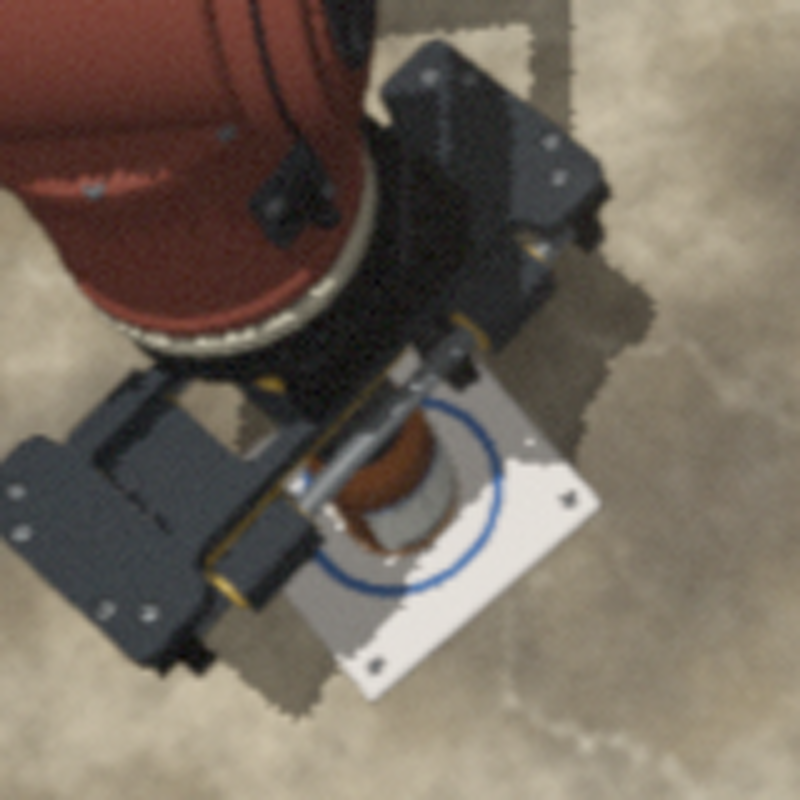

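Bottle stands inside the ring with its base edge at about (402, 555) in the crop, fingers open. Retract straight up, then aside.

Emit:
{"name": "servo_tool", "arguments": {"motion": [[[0.45,0,0,0.01,0,0,0],[0.45,0,0,0.015,0,0,0],[0.45,0,0,0.02,0,0,0],[0.45,0,0,0.025,0,0,0],[0.45,0,0,0.03,0,0,0],[0.45,0,0,0.03,0,0,0],[0.45,-0.01,-0.02,0.02,0,0,0],[0.45,-0.02,-0.03,0,0,0,0],[0.45,-0.02,-0.03,0,0,0,0],[0.45,-0.02,-0.03,0,0,0,0],[0.45,-0.02,-0.03,0,0,0,0],[0.45,-0.02,-0.03,0,0,0,0],[0.45,0,0,0,0,0,0],[0.45,0,0,0,0,0,0]]]}}

```text
time_s: 16.48
eef_pos: [0.3792, -0.4328, 0.2331]
ee_rot: [0.706, 0.065, -0.702, 0.073]
wrist_force: [0.4, 0.3, -1.0]
gripper_width: 0.727
```

Run:
```python
from h import *
res();f=grab('side','s15');t=grab('top','t15')
a=f['img'][300:430,150:270,::-1];b=t['img'][200:280,360:460,::-1]
z=lambda i:cv2.resize(i,(390,500),interpolation=cv2.INTER_CUBIC)
cv2.imwrite('pics/c15.png',np.hstack([cv2.resize(a,(400,433),interpolation=2),cv2.resize(b,(400,433),interpolation=2)]))
```

```text
[ 0.3792 -0.4328  0.2331] [ 0.0101  0.0068 -0.0116] [ 0.42  0.35 -0.98] 0.7267323851368078 [-0.99  0.09  1.66  0.    1.39  0.39] 16.4833
```

View pics/s15.png

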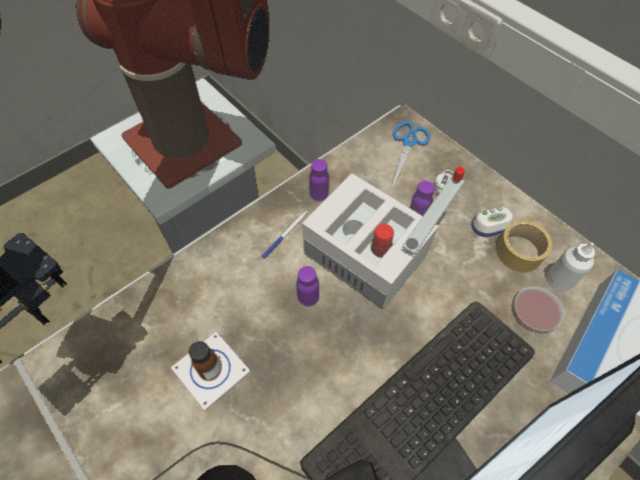

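View pics/c15.png

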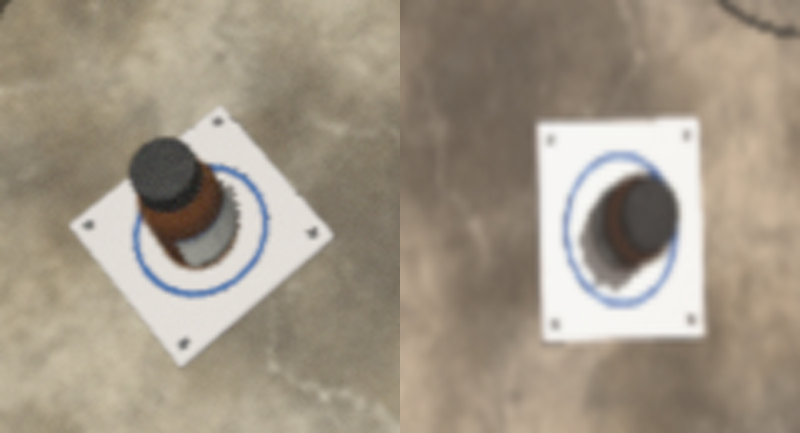

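Run:
```python
from h import *
print(ray(grab('side'),199.5,350.4,.105),ray(grab('top'),422.75,239.7,.105))
```

```text
[ 0.49573595 -0.25520551  0.105     ] [ 0.49239368 -0.25755116  0.105     ]
```

```bash
python3 -c "
from workcell import ctrl
print(ctrl.finish_job())"
```

```text
the job is handed in; nothing more can be done
None
```

The amber bottle is standing upright on the reading plate inside the blue ring, and I have handed the job in. It took about 16.5 s of the 61 s allowed, and no verdict was reported.

- **What I did:** I pushed the bar's knob aside with the shut fingers. I then gripped the amber bottle in the front well, drew it straight up, set it on the plate, let go, and moved the gripper well away.
- **Bar:** it measured about 1.50 rad, past the 1.25 rad needed.
- **Bottle position:** both camera views put the cap's centre within about 3 mm of the ring's centre. The two views differed from each other by 3–4 mm.
- **Red-capped bottle:** it looked undisturbed in the back well in the final side view. I did not measure its position again at the end.

Some readings did not go to plan:

- **First push:** the tool rose about 18 mm, so I backed off and lowered it before going on.
- **Grip width:** the gripper read 39 mm on a 42 mm bottle. The hold was steady and nothing slipped that I could see.
- **Set-down:** contact force peaked at about 17 N, which I relieved before letting go. Just before release I judged the gap to the plate to be 0.5 mm at most.

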